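Lever a tight plywood panel off its routing jig

TASK

The plywood panel is stuck tight on the two dowel pins of its routing jig. Set the orange-handled pry bar across the fulcrum rod between its two guide pins, with the blade's tip under the panel's overhanging edge, and press the handle down until the panel has come up about a centimetre all round, then let go. Use the bar on the panel, not the gripper itself, and leave the wooden batten lying where it is.

Things in the scene. Friction and masses are not known exactly. Their poses are not given: they have to be found in the camera images.
- bar_center (a point): Middle (half-way up) and balance point of the loose pry bar, 0.32 kg, straight, 220 mm long: orange handle 24 wide, 20 high, from 110 mm behind this point to 25 mm ahead of it; then a flat steel blade 20 wide, 6 thick, to the tip 110 mm ahead, on the same mid-line (7 mm clear of the bench when the bar lies flat, as at the start). x along the bar to the tip, z up out of its flat side.
- bar_tip (a point): Free end of the pry bar's blade, at mid-thickness; axes as bar_center. Let go with the blade on the fulcrum rod and its tip under the panel, the bar tips handle-down by its weight until the tip bears on the panel, and stays there.
- fulcrum: Steel rod, 12 mm thick, on a fixed blue block. Origin: middle of its top line, 80 mm above the bench. x level, square to the rod, to the panel; y along the rod. 8 mm guide pins at y = +-27 mm rise 16 mm above the origin. The panel's near edge is at x = 30, its underside at z = 12; the block under it starts at x = 60. Beyond x = -30 the bench is free below the bar.
- panel: Pale plywood panel, 150 x 120 x 12 mm, level on a grey block, two steel dowel pins standing up through it. Origin: middle of its underside, 105 mm from the fulcrum along its x; seated 12 mm above the fulcrum's origin, loosened 20 mm or more. Slides straight up (30 mm travel) against about 25 N (5 to 9 N at the handle's end) and stays where left. x away from the fulcrum, z up.
- batten_center (a point): Bystander: centre (half-way up) of a loose bare pale wooden batten, 230 x 24 x 18 mm, all wood, lying on the bench near the pry bar; the two may be either way round. x axis along its length.
There are look-alikes about, which are no part of the job. What is meant by the part that bears bar_center is not turquoise or yellow, and is the larger of those in its own colour.

How it is judged:
By the outcome, as a careful person would: the job done as asked, in the order asked, and still so for the second after the job is handed in, with the robot touching nothing.
It also fails if it takes over 50 s, if anything falls off the work surface, if the arm or the gripper's body presses on something with over 40 N, if the wrist force passes 120 N, or if a joint passes its speed limit or range.

ROBOT

A 6-joint arm with a two-finger parallel gripper is mounted at the origin on the work surface. World frame = base frame: x ahead of the robot, y to its left, z up, the work surface at z = 0. Lengths are in mm, angles in degrees, forces in N, time in s.
With the tool pointing down it reaches from about 350 to 850 mm from the base axis. Payload 8.1 kg.
Tool frame: the origin (TCP) lies midway between the tips of the shut fingers; the grasp point (between the pads) lies grip_depth behind it (grip_depth is the distance from the TCP to the grasp point, in mm); z points along the fingers, y is the line along which they close (so a half turn about z gives the same grasp; the last joint's range is limited). The gripper opens to 85 mm and grips with 20 to 120 N. Pads are 22 mm wide; open, the fingers measure 114 mm over their backs; the gripper's body (76 mm by 85 mm) begins 54 mm behind the grasp point. The pads swing forward as they close: fully open they stand 13 mm farther back than shut.
Start: joints at [-72.216, 7.471, 85.268, -0, 87.261, -4.893], TCP at [231.348, -553.609, 231.292] pointing down, gripper open.
Joint ranges: [-169.43, 169.43], [-51.17, 129.36], [1.28, 143.12], [-76.62, 256.62], [0, 156.53], [-152.29, 152.29]. Speed limits (degrees/s): [136.94, 136.94, 159.86, 180, 180, 180].

INTERFACE

Orientations are given as [roll, pitch, yaw] about the fixed x, y, z axes, in that order (R = Rz(yaw) Ry(pitch) Rx(roll)).
In Python, from bench import sense, snapshot, hand_in, grip_depth gives the robot as it stands. The module is installed in compiled form; this text tells all that it offers.
- The arm moves only by the tool apply_moves, never from a script. Its argument "series" is text: rows parted by semicolons, each of 5 numbers parted by spaces: the shift along the tool's x, y, z each as a share of 0.3 m, from -1 to 1, then the turn about the tool's z as a share of 2 rad, from -1 to 1, then the gripper's target within -1 to 1 (shut at 1, half-way at 0, fully open at -1). In form: tx ty tz twist gripper; .... A call has 1 to 5 rows; each row shifts and turns the commanded pose from where the row before left it, along the tool's axes as they then stand; what a row does not reach is not made up. A row lasts 1/12 s, in which the tool goes at most 41.7 mm and 7.16 degrees, less where a joint would pass 70% of its speed; a pose out of reach is approached as far as the arm can. A call with a number of a shift or a turn outside -1 to 1 is refused whole. A call with a gripper value outside its range is refused whole. The fingers move at their own pace and stop on an object; "squeeze" is the grip in N (left out, the last holds). Time passes only in rows, so rows that do not move let the fingers close. It gives the time, the measured TCP pose, the force, the opening and the grip force at its end, in the units of the state.
- sense(): the state, without advancing time (a new reading comes with each control period).
- snapshot(name): name is "scene" or "top"; returns a dict with "frame" (384x512x3 uint8, blue, green, red), "depth" (384x512 float32, mm along the optical axis (not along the pixel's ray), 0 where there is no reading), "intrinsics" (3x3 intrinsics, pixels), "dist" ([k1, k2, p1, p2, k3] as OpenCV has them; the pictures are not rectified), "extrinsics" (4x4, takes a point from camera to world coordinates). Camera axes: x right, y down, z forward; pixel columns grow to the right and rows downward; lengths in mm; the calibration is good to about 2 mm. A picture is of the moment at which its call begins.
- hand_in(): hands the job in; it is judged then, once.
The state is a dict: "time": time; "joint_pos": joint angles; "qd": joint speeds; "joint_efforts": joint torques, N m; "tool_pos": TCP position; "tcp_rot": TCP orientation; "ft_force": force on the tool from outside, world axes, zero at the start; "wrist_torque": the same for the moment, N m; "finger_gap": finger opening in mm; "grip_force": force on a finger pad.
Only numpy, scipy, OpenCV 4.12 (cv2) and the standard library are available. Lean on these libraries where they do the work, as an engineer would, in place of code of your own. Each camera call takes 0.05 s, during which the arm holds its last target. There are 200 camera calls.

## Working session

There is one attempt and no reset: what is moved stays moved. The work goes in short steps, Python scripts to look and compute and a tool call to move; the robot and the scene stay as the last step left them, time stands still between calls to the robot, and variables do not carry over. Pictures are saved under pics/ and viewed, at most 10 in all, crops included, and the job is handed in when it is done.

Besides the shell and the picture viewer there is one more tool, called after "Call:" in YAML: its name, and indented under it one key for each argument. apply_moves: Moves the arm, as the interface text tells. Its arguments: {"type":"object","properties":{"series":{"type":"string"},"squeeze":{"type":"number"}},"required":["series"]}

```bash
mkdir -p pics
python3 - <<'E'
from bench import sense, snapshot, grip_depth
import cv2, numpy as np
print(grip_depth, sense())
for n in("scene","top"):
    s=snapshot(n); cv2.imwrite(f"pics/{n}0.png",s["frame"]); np.savez(f"{n}0.npz",**s)
    print(n,s["intrinsics"].tolist(),s["dist"],np.round(s["extrinsics"],3).tolist())
E
```

```text
18.700000000000003 {'time': 0.0, 'joint_pos': array([-7.22149420e+01,  7.51473087e+00,  8.53324052e+01,  1.44855356e-04,
        8.72647182e+01, -4.89471960e+00]), 'qd': array([ 0.04879768, -0.01454785,  0.0108908 , -0.0135587 , -0.01605557,
       -0.06426413]), 'joint_efforts': array([-2.38978319e-03, -5.69384122e+01, -5.00565612e+01, -6.96910447e-04,
        1.43995770e-02, -5.93143727e-05]), 'tool_pos': array([ 231.17189153, -553.03557601,  230.21845219]), 'tcp_rot': array([-1.79888566e+02, -9.68812514e-03,  2.26797612e+01]), 'ft_force': array([-0.37345712,  1.02683692, -0.10384348]), 'wrist_torque': array([-0.01099505,  0.02058519,  0.0023331 ]), 'grip_force': 0.0, 'finger_gap': 85.61739902827999}
scene [[392.88903117710373, 0.0, 254.31596000470134], [0.0, 392.88903117710373, 191.01085079567818], [0.0, 0.0, 1.0]] [-0.0025326  0.         0.         0.         0.       ] [[-0.592, 0.63, -0.503, 1034.73], [0.806, 0.476, -0.352, 240.476], [0.018, -0.614, -0.789, 954.712], [0.0, 0.0, 0.0, 1.0]]
top [[359.41804958210304, 0.0, 253.45950063399488], [0.0, 359.41804958210304, 192.80076324380795], [0.0, 0.0, 1.0]] [0.02287734 0.         0.         0.         0.        ] [[-0.012, -0.992, 0.122, 358.93], [-1.0, 0.011, -0.007, -132.685], [0.006, -0.122, -0.993, 969.431], [0.0, 0.0, 0.0, 1.0]]
```

View pics/top0.png

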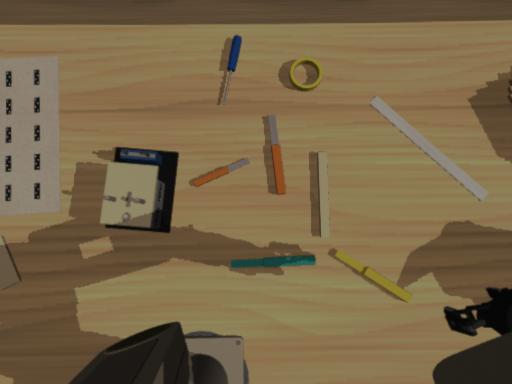

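View pics/scene0.png

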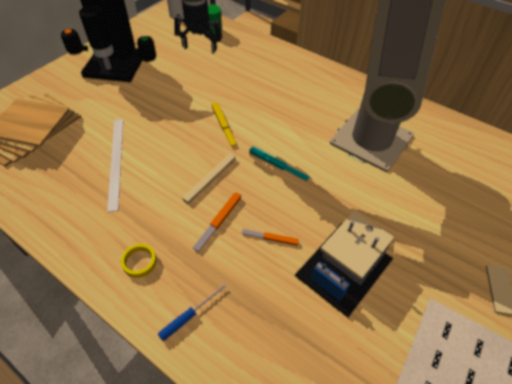

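The top view shows three kinds of bar. The orange ones are the large at (276,155) and a small one at (220,172); turquoise at (273,261) and yellow at (373,276) are excluded. The larger orange at (276,155) fits the description. The bare batten lies at (323,195), the jig at (140,190), with the fulcrum at about (138,156). I'll confirm with a crop and measure.

```bash
cat > h.py <<'E'
import cv2, numpy as np
from bench import snapshot, sense
def load(n): return dict(np.load(n+"0.npz"))
def ray(s,uv):
    p=cv2.undistortPoints(np.float64(uv).reshape(-1,1,2),s["intrinsics"],s["dist"]).reshape(-1,2)
    d=np.c_[p,np.ones(len(p))]; E=s["extrinsics"]; return E[:3,3], d@E[:3,:3].T
def onplane(s,uv,z):
    o,d=ray(s,uv); return o+d*((z-o[2])/d[:,2])[:,None]
def cloud(s):
    h,w=s["depth"].shape; u,v=np.meshgrid(np.arange(w),np.arange(h))
    o,d=ray(s,np.c_[u.ravel(),v.ravel()]); P=o+d*s["depth"].ravel()[:,None]; return P.reshape(h,w,3)
def orange(s):
    h=cv2.cvtColor(s["frame"],cv2.COLOR_BGR2HSV); return cv2.inRange(h,(4,190,90),(14,255,255))
E
python3 - <<'E'
from h import *
for n in("top","scene"):
    s=load(n); m=orange(s); C,_=cv2.findContours(m,0,2)
    P=cloud(s)
    for c in C:
        if cv2.contourArea(c)>40:
            r=cv2.boxPoints(cv2.minAreaRect(c)); print(n,cv2.contourArea(c),np.round(r).tolist()); print(np.round(onplane(s,r,20),1).tolist())
s=load("top"); P=cloud(s)
a=s["frame"][140:240,95:185]; b=s["frame"][105:205,185:300]
cv2.imwrite("pics/c1.png",cv2.resize(np.hstack([a,b]),None,fx=3.8,fy=3.8,interpolation=2))
print(P[144:236:5,98:186:6,2].round(0).astype(int))
s=load("scene"); cv2.imwrite("pics/c2.png",cv2.resize(s["frame"][205:320,285:405],None,fx=5,fy=5,interpolation=2))
E
```

```text
top 160.0 [[193.0, 181.0], [225.0, 167.0], [227.0, 172.0], [195.0, 186.0]]
[[509.1, 20.8, 20.0], [546.7, -64.4, 20.0], [532.4, -70.6, 20.0], [495.0, 14.5, 20.0]]
top 325.0 [[271.0, 146.0], [279.0, 145.0], [285.0, 192.0], [277.0, 193.0]]
[[602.5, -188.3, 20.0], [605.1, -209.7, 20.0], [475.6, -223.5, 20.0], [473.1, -202.5, 20.0]]
scene 163.0 [[263.0, 239.0], [264.0, 232.0], [298.0, 238.0], [297.0, 245.0]]
[[558.1, -59.0, 20.0], [536.9, -69.2, 20.0], [498.8, 17.8, 20.0], [520.2, 26.8, 20.0]]
scene 281.5 [[210.0, 224.0], [235.0, 191.0], [242.0, 196.0], [217.0, 229.0]]
[[607.4, -206.9, 20.0], [472.9, -223.9, 20.0], [476.0, -194.9, 20.0], [609.0, -179.8, 20.0]]
[[  1   2  -1  -4  -2   0   0   0  -1   3   1  -2   1   1   0]
 [  2  -1  -3  14  75  72  16  13  13   2   2   2  -1   2   1]
 [  0   0   1  12  81  80  83  81  99  81  58  14  12  11   2]
 [  1   3   0  10  12  57  65  71  75  72  53  12  12  14   0]
 [  2  -1 104 105 106 106 106 106  10  20  22  11  12  13   0]
 [  1  -1 109 107 103 107 105 104 107 104  91  15  14  11   1]
 [  1   2 104 103 103 106 103 105 105 104  13  12  14   5   1]
 [  3   0 104 105 104 105 103 106 108 105  12  13  13   0   1]
 [  0   0 105 105 106 104 104 105 104 104  82  20  11   1   1]
 [  1 104 105 106 107 103 105 105 106 105  71  19  14   5  -1]
 [  0 107 104 103 104  96 105 102 106 103  68  15  11   1   1]
 [  3 104 129 106 103  93 103 141 106 106  64  10  11   4   3]
 [  1 104 102 105 106  92 103 105 104 105  58  13  13   2  -1]
 [  0 104 106 102 105 104 104 105 105 107  56  13  11   1   1]
 [ -2 103 105 105 104  92 101 106 101 104  52  15  12   1   0]
 [  2 102 105 104 105  89 105 103 105  96  42  11  12  -1   1]
 [ -2   1  11  52 108 101 106 105 103  90  35  12   6   1   0]
 [  2   1   3   3   2   1  11  10  11  14  14   9  -1   2  -1]
 [  1   1  -3   0  -1  -2   2   0   2   1   2   1   0   3   1]]
```

View pics/c1.png

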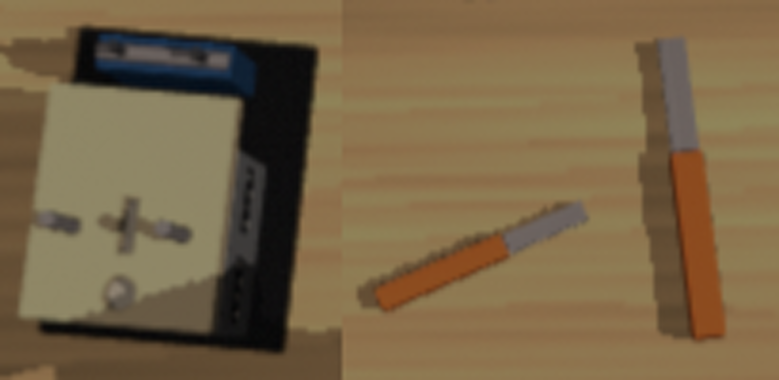

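View pics/c2.png

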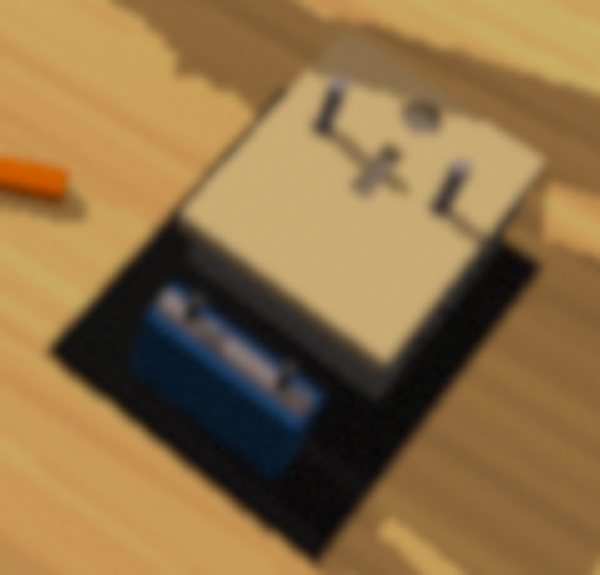

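The crop confirms it: the larger orange bar has its handle toward the robot and its steel blade toward +x. The jig's rod and guide pins are on the far (+x) side of the panel. Next I'll measure the panel, rod and bar.

Run:
```python
from h import *
for n in("top","scene"):
    s=load(n); P=cloud(s); 
    m=((P[...,2]>99)&(P[...,2]<112)&(abs(P[...,0]-470)<130)&(abs(P[...,1]-160)<120)).astype(np.uint8)
    m=cv2.morphologyEx(m,2,np.ones((3,3))); C,_=cv2.findContours(m,0,2); c=max(C,key=cv2.contourArea)
    m2=np.zeros_like(m); cv2.drawContours(m2,[cv2.convexHull(c)],0,1,-1)
    v,u=np.nonzero(m2); Q=onplane(s,np.c_[u,v],104)[:,:2].astype(np.float32)
    r=cv2.minAreaRect(Q); print(n,"z",P[m2>0][:,2].mean().round(1),r); print(cv2.boxPoints(r).round(1).tolist())
    # guide pins/rod: pixels that are grey on blue block
    hsv=cv2.cvtColor(s["frame"],cv2.COLOR_BGR2HSV); b=cv2.inRange(hsv,(100,120,30),(125,255,255))
    M=(abs(P[...,0]-570)<60)&(abs(P[...,1]-160)<80)&(P[...,2]>72)&(P[...,2]<90)
    print("rod band",P[M].mean(0).round(1),cv2.minAreaRect(P[M][:,:2].astype(np.float32)))
    B=onplane(s,np.argwhere(orange(s))[:,::-1],20)[:,:2]; B=B[B[:,1]<-150].astype(np.float32)
    print("bar",cv2.minAreaRect(B),cv2.boxPoints(cv2.minAreaRect(B)).round(1).tolist())
    # blade tip: grey pixels
    g=cv2.inRange(hsv,(0,0,60),(179,60,255))>0
    T=onplane(s,np.argwhere(g)[:,::-1],13)[:,:2]; T=T[(abs(T[:,0]-655)<50)&(abs(T[:,1]+193)<25)]
    if len(T)>5: print("blade",cv2.minAreaRect(T.astype(np.float32)))
```

```text
top z 106.1 ((466.52569580078125, 161.68553161621094), (125.4346694946289, 152.00537109375), 84.47528076171875)
[[384.79998779296875, 106.5999984741211], [536.0999755859375, 91.9000015258789], [548.2000122070312, 216.8000030517578], [396.8999938964844, 231.39999389648438]]
rod band [569.3 148.9  77. ] ((570.4041748046875, 150.20849609375), (89.4688949584961, 24.352731704711914), 84.54495239257812)
bar ((539.1318969726562, -206.0827178955078), (130.40245056152344, 21.211339950561523), 6.104641437530518) [[473.20001220703125, -202.5], [475.3999938964844, -223.60000610351562], [605.0999755859375, -209.6999969482422], [602.7999877929688, -188.60000610351562]]
blade ((651.0536499023438, -195.0626220703125), (81.6993637084961, 19.07414436340332), 5.964394569396973)
scene z 103.9 ((466.5997009277344, 163.0990753173828), (120.66573333740234, 156.306396484375), 84.4472427368164)
[[383.0, 110.5999984741211], [538.5, 95.5], [550.2000122070312, 215.60000610351562], [394.70001220703125, 230.6999969482422]]
rod band [571.7 154.7  77.1] ((563.7062377929688, 170.38406372070312), (59.10436248779297, 124.18887329101562), 21.381214141845703)
bar ((359.8868103027344, -756.5694580078125), (1245.6591796875, 125.13243865966797), 71.77629089355469) [[105.69999694824219, -1328.5999755859375], [224.5, -1367.699951171875], [614.0999755859375, -184.5], [495.20001220703125, -145.39999389648438]]
blade ((650.408935546875, -193.47926330566406), (81.09480285644531, 16.683414459228516), 5.825036525726318)
```

Panel and rod agree within 2 mm: fulcrum origin ≈ (571,152), its x axis at yaw 174.5°. Bar centre ≈ (582.5,-202), yaw 6°. Moving above the bar.

Call:
apply_moves:
  series: "0 0 0 0.0485 -1; 0 0 0 0.0485 -1; 0 0 0 0.0485 -1; 0.099 -0.0802 0.0333 0 -1; 0.099 -0.0802 0.0333 0 -1"
  squeeze: 60

```text
time: 0.52
tool_pos: [284.7, -500.1, 211.1]
tcp_rot: [180.0, -0.0, 5.8]
ft_force: [1.3, -0.0, -0.5]
finger_gap: 85.3
grip_force: 0.0
```

Call:
apply_moves:
  series: "0.099 -0.0802 0.0333 0 -1; 0.099 -0.0802 0.0333 0 -1; 0.099 -0.0802 0.0333 0 -1; 0.099 -0.0802 0.0333 0 -1; 0.099 -0.0802 0.0333 0 -1"

```text
time: 0.93
tool_pos: [421.3, -362.6, 160.5]
tcp_rot: [-180.0, 0.0, 6.0]
ft_force: [0.3, -0.1, -0.3]
finger_gap: 85.3
grip_force: 0.0
```

Call:
apply_moves:
  series: "0.099 -0.0802 0.0333 0 -1; 0.099 -0.0802 0.0333 0 -1; 0.099 -0.0802 0.0333 0 -1; 0.099 -0.0802 0.0333 0 -1; 0.099 -0.0802 0.0333 0 -1"

```text
time: 1.35
tool_pos: [556.4, -227.4, 110.5]
tcp_rot: [-180.0, 0.0, 6.0]
ft_force: [-0.1, -0.2, 0.8]
finger_gap: 84.9
grip_force: 0.0
```

Call:
apply_moves:
  series: "0.099 -0.0802 0.0333 0 -1; 0 0 0 0 -1; 0 0 0 0 -1; 0 0 0 0 -1"

```text
time: 1.68
tool_pos: [582.2, -201.9, 100.8]
tcp_rot: [-180.0, 0.1, 6.1]
ft_force: [-0.4, -1.0, 0.2]
finger_gap: 85.3
grip_force: 0.0
```

Call:
apply_moves:
  series: "0 0 0.1 0 -1; 0 0 0.1 0 -1; 0 0 0.08 0 -1; 0 0 0.03 0 -1; 0 0 0.015 0 -1"

```text
time: 2.1
tool_pos: [580.5, -202.7, 2.1]
tcp_rot: [-179.9, 0.2, 5.9]
ft_force: [0.8, -0.2, 0.1]
finger_gap: 85.3
grip_force: 0.0
```

Call:
apply_moves:
  series: "0 0 0 0 -1; 0 0 0 0 1; 0 0 0 0 1; 0 0 0 0 1; 0 0 0 0 1"

```text
time: 2.52
tool_pos: [583.6, -202.6, 5.4]
tcp_rot: [179.9, -0.1, 6.0]
ft_force: [1.0, 0.0, 0.1]
finger_gap: 38.7
grip_force: 0.0
```

Call:
apply_moves:
  series: "0 0 0 0 1; 0 0 0 0 1; 0 0 0 0 1; 0 0 0 0 1; 0 0 0 0 1"

```text
time: 2.93
tool_pos: [583.4, -202.4, 5.1]
tcp_rot: [180.0, -0.1, 6.0]
ft_force: [-1.2, 0.6, 6.8]
finger_gap: 22.7
grip_force: 60.4
```

Call:
apply_moves:
  series: "0 0 -0.03 0 1; 0 0 -0.07 0 1; 0 0 -0.1 0 1; 0 0 -0.1 0 1; 0 0 -0.1 0 1"

```text
time: 3.35
tool_pos: [581.5, -201.6, 124.5]
tcp_rot: [-179.9, 0.1, 6.0]
ft_force: [1.1, -0.2, -3.9]
finger_gap: 22.2
grip_force: 59.3
```

Call:
apply_moves:
  series: "0 0 -0.1 0 1; 0 0 0 0 1; 0 0 0 0 1"

```text
time: 3.6
tool_pos: [583.9, -202.7, 156.5]
tcp_rot: [179.9, -0.2, 6.0]
ft_force: [0.2, 0.4, -4.3]
finger_gap: 22.5
grip_force: 59.4
```

```bash
cat >> h.py <<'E'
def barcloud(n,near,rad=140,zmin=20):
    s=snapshot(n); P=cloud(s); m=orange(s)>0
    m&=(np.hypot(P[...,0]-near[0],P[...,1]-near[1])<rad)&(P[...,2]>zmin)
    return s,P[m]
E
python3 - <<'E'
from h import *
s0=sense(); print(s0["tool_pos"],s0["ft_force"],s0["finger_gap"])
for n in("top","scene"):
    s,Q=barcloud(n,(582,-202)); cv2.imwrite(f"pics/{n}1.png",s["frame"])
    np.savez(f"{n}1.npz",**s)
    A=np.c_[Q[:,:2]-[582,-202],np.ones(len(Q))]; print(n,len(Q),np.linalg.lstsq(A,Q[:,2],rcond=None)[0],Q.min(0),Q.max(0),np.median(Q,0))
t=cv2.imread("pics/top1.png")[60:240,200:380]; a=cv2.imread("pics/scene1.png")[110:290,130:310]
cv2.imwrite("pics/d1.png",cv2.resize(np.hstack([t,a]),None,fx=2.2,fy=2.2))
E
```

```text
[ 583.90570468 -202.68092949  156.45642339] [ 0.24344638  0.43530491 -4.26317478] 22.548936758863064
top 419 [ 5.29538172e-03 -1.88710989e-02  1.72066637e+02] [ 473.8778203  -221.11138248  166.34102737] [ 577.09519876 -193.22468186  175.40369268] [ 525.80367908 -206.86107517  171.85937492]
scene 208 [-7.16234148e-02  1.40535555e+00  1.67871712e+02] [ 476.65764636 -221.42187279  157.7889309 ] [ 606.42639217 -150.95245022  264.80439393] [ 569.73680921 -201.34047527  167.47547623]
```

View pics/d1.png

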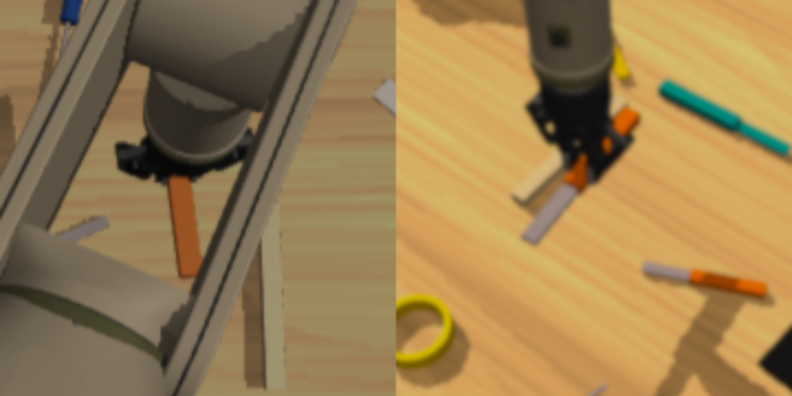

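The bar is held level, with mid-height ≈ TCP + 6.7 mm. In the left half the handle is at (185,225). In the right half the blade tip is at (530,238), clear of the batten. Turning it to face the panel.

Call:
apply_moves:
  series: "0 0 0 -0.0588 1; 0 0 0 -0.0588 1; 0 0 0 -0.0588 1; 0 0 0 -0.0588 1; 0 0 0 -0.0588 1"

```text
time: 4.12
tool_pos: [580.8, -201.4, 150.6]
tcp_rot: [-179.7, 0.1, 40.0]
ft_force: [-0.5, 0.0, -3.7]
finger_gap: 22.2
grip_force: 59.3
```

Call:
apply_moves:
  series: "0 0 0 -0.0588 1; 0 0 0 -0.0588 1; 0 0 0 -0.0588 1; 0 0 0 -0.0588 1; 0 0 0 -0.0588 1"

```text
time: 4.53
tool_pos: [580.8, -201.4, 150.5]
tcp_rot: [-179.7, -0.0, 73.7]
ft_force: [0.3, 0.6, -3.8]
finger_gap: 22.7
grip_force: 59.3
```

Call:
apply_moves:
  series: "0 0 0 -0.0588 1; 0 0 0 -0.0588 1; 0 0 0 -0.0588 1; 0 0 0 -0.0588 1; 0 0 0 -0.0588 1"

```text
time: 4.95
tool_pos: [580.9, -201.4, 150.6]
tcp_rot: [-179.8, -0.2, 107.4]
ft_force: [-0.4, 0.6, -3.6]
finger_gap: 22.8
grip_force: 59.3
```

Call:
apply_moves:
  series: "0 0 0 -0.0588 1; 0 0 0 -0.0588 1; 0 0 0 -0.0588 1; 0 0 0 -0.0588 1; 0 0 0 -0.0588 1"

```text
time: 5.37
tool_pos: [580.8, -201.4, 150.6]
tcp_rot: [-179.9, -0.3, 141.1]
ft_force: [0.4, -0.2, -3.4]
finger_gap: 22.4
grip_force: 59.3
```

Call:
apply_moves:
  series: "0 0 0 -0.0588 1; 0 0 0 -0.0588 1; 0 0 0 -0.0588 1; 0 0 0 -0.0588 1; 0 0 0 -0.0588 1"

```text
time: 5.78
tool_pos: [580.9, -201.4, 150.6]
tcp_rot: [179.9, -0.3, 174.8]
ft_force: [0.0, 0.8, -3.1]
finger_gap: 22.8
grip_force: 59.3
```

Call:
apply_moves:
  series: "0 0 0 0 1; 0 0 0 0 1"

```text
time: 5.95
tool_pos: [581.3, -201.6, 151.5]
tcp_rot: [179.9, -0.2, 174.2]
ft_force: [0.1, 0.0, -2.8]
finger_gap: 22.7
grip_force: 59.3
```

Call:
apply_moves:
  series: "-0.0203 0.13 0 0 1; -0.0203 0.13 0 0 1; -0.0203 0.13 0 0 1; -0.0203 0.13 0 0 1; -0.0203 0.13 0 0 1"

```text
time: 6.37
tool_pos: [631.3, -9.3, 152.7]
tcp_rot: [180.0, -0.1, 174.2]
ft_force: [1.4, 0.8, -3.4]
finger_gap: 22.8
grip_force: 59.6
```

Call:
apply_moves:
  series: "-0.0203 0.13 0 0 1; -0.0203 0.13 0 0 1; -0.0203 0.13 0 0 1; -0.0203 0.13 0 0 1; 0 0 0 0 1"

```text
time: 6.78
tool_pos: [670.7, 149.9, 152.4]
tcp_rot: [179.8, -0.1, 174.5]
ft_force: [0.8, 0.3, -3.2]
finger_gap: 22.6
grip_force: 59.9
```

Call:
apply_moves:
  series: "0 0 0 0 1; 0 0 0 0 1; 0 0 0 0 1"

```text
time: 7.03
tool_pos: [670.6, 140.8, 153.1]
tcp_rot: [-180.0, -0.1, 174.3]
ft_force: [0.0, -0.3, -3.5]
finger_gap: 22.5
grip_force: 59.9
```

Run:
```python
from h import *
s0=sense(); print(s0["tool_pos"],s0["tcp_rot"],s0["ft_force"],s0["finger_gap"])
for n in("top","scene"):
    s,Q=barcloud(n,(670,142),zmin=60); cv2.imwrite(f"pics/{n}2.png",s["frame"])
    A=np.c_[Q[:,:2]-[670.6,142.1],np.ones(len(Q))]; print(n,len(Q),np.linalg.lstsq(A,Q[:,2],rcond=None)[0],Q.min(0),Q.max(0),np.median(Q,0))
t=cv2.imread("pics/top2.png")[90:240,85:265]; a=cv2.imread("pics/scene2.png")[170:320,240:420]
cv2.imwrite("pics/d2.png",cv2.resize(np.hstack([t,a]),None,fx=2.2,fy=2.2,interpolation=2))
```

```text
[670.62771352 140.75091449 153.08516878] [-1.79956666e+02 -7.52143101e-02  1.74297370e+02] [ 0.02772885 -0.32472836 -3.5216964 ] 22.467037961148375
top 336 [1.36311199e-02 2.08300303e-01 1.68256542e+02] [642.65060187 120.07557905 153.67107241] [773.34305813 152.69763616 173.19618919] [734.59621164 133.33788614 167.95746251]
scene 648 [-3.53676883e-02  6.19323758e-02  1.70480082e+02] [651.31253681 119.20414121 151.71366392] [778.53785211 152.05013435 247.45493469] [723.68773479 137.00431052 168.07678751]
```

View pics/d2.png

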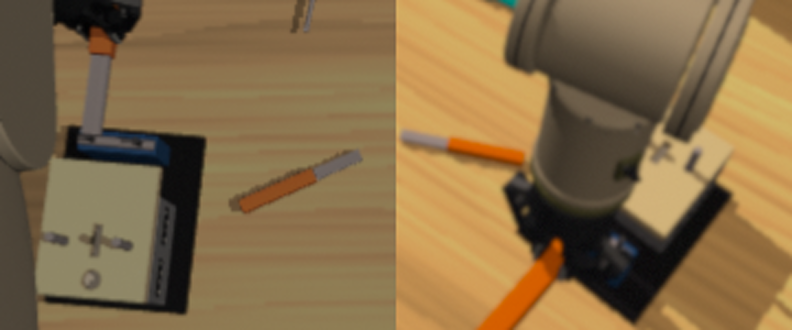

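The left half shows the bar aimed at the jig, handle at (100,45) and blade tip at (92,133). The right half shows the handle rear toward +x. I'll measure the blade against the rod.

Run:
```python
from h import *
X=np.array([-.9954,.0958]);Y=np.array([-.0958,-.9954]);F=np.array([571.1,151.8])
for n in("top","scene"):
    s=snapshot(n); P=cloud(s); fx=(P[...,:2]-F)@X; fy=(P[...,:2]-F)@Y; z=P[...,2]
    o=orange(s)>0
    for nm,m in(("blade",(abs(fy)<25)&(z>148)&(z<180)&(fx>-72)&(fx<40)&~o),("handle",(abs(fy)<35)&(z>158)&(z<180)&(fx<-60)&o)):
        if m.sum()<15: continue
        a=np.polyfit(fx[m],z[m],1); b=np.polyfit(fx[m],fy[m],1)
        print(n,nm,m.sum(),"fx",np.percentile(fx[m],[0,2,98,100]).round(1),"fy rng",np.percentile(fy[m],[2,98]).round(1),"slope z",a[0].round(4),"z@-90",np.polyval(a,-90).round(1),"z@0",np.polyval(a,0).round(1),"yawerr",b[0].round(3),"fy@0",np.polyval(b,0).round(1))
```

```text
top blade 366 fx [-72.  -70.5  10.6  12.2] fy rng [-9.4 12.3] slope z -0.0014 z@-90 161.7 z@0 161.6 yawerr 0.012 fy@0 2.4
top handle 332 fx [-205.6 -202.7  -74.5  -73.5] fy rng [-7.5 13.4] slope z 0.0043 z@-90 168.5 z@0 168.9 yawerr -0.011 fy@0 2.0
scene handle 628 fx [-207.9 -206.7  -88.6  -82.3] fy rng [-10.4  12.4] slope z 0.0098 z@-90 169.0 z@0 169.9 yawerr 0.021 fy@0 3.5
```

Call:
apply_moves:
  series: "0 0 0.08 0 1; 0 0 0.08 0 1; 0 0 0.06 0 1; 0 0 0.0233 0 1; 0 0 0 0 1"

```text
time: 7.65
tool_pos: [669.3, 141.0, 78.4]
tcp_rot: [-179.9, -0.2, 174.4]
ft_force: [-1.0, 0.0, -3.2]
finger_gap: 22.4
grip_force: 60.0
```

Call:
apply_moves:
  series: "0 0 0 0 1; 0 0 0 0 1"

```text
time: 7.82
tool_pos: [672.4, 141.8, 83.0]
tcp_rot: [180.0, 0.2, 174.4]
ft_force: [0.3, 0.1, -3.6]
finger_gap: 22.1
grip_force: 60.0
```

```bash
cat > m.py <<'E'
from h import *
X=np.array([-.9954,.0958]);Y=np.array([-.0958,-.9954]);F=np.array([571.1,151.8])
def look(zl,zh,xl,xh,tag=None):
    for n in("top","scene"):
        s=snapshot(n); P=cloud(s); fx=(P[...,:2]-F)@X; fy=(P[...,:2]-F)@Y; z=P[...,2]
        if tag: cv2.imwrite(f"pics/{n}{tag}.png",s["frame"])
        o=orange(s)>0
        for nm,m in(("blade",(abs(fy)<25)&(z>zl)&(z<zh)&(fx>xl)&(fx<xh)&~o),("handle",(abs(fy)<35)&(z>5)&(z<zh)&(fx<xl)&(fx>-230)&o),("panel",(abs(fy)<45)&(z>98)&(z<125)&(fx>45)&(fx<165))):
            if m.sum()<15: continue
            a=np.polyfit(fx[m],z[m],1); b=np.polyfit(fx[m],fy[m],1)
            print(n,nm,m.sum(),"fx",np.percentile(fx[m],[1,99]).round(1),"fy",np.percentile(fy[m],[2,98]).round(1),"slope",a[0].round(4),"z@mid",np.median(z[m]).round(1),"z@0",np.polyval(a,0).round(1),"z@-90",np.polyval(a,-90).round(1),"fy@0",np.polyval(b,0).round(1))
    s=sense(); print(s["time"],s["tool_pos"].round(1),s["ft_force"].round(1),s["finger_gap"])
E
python3 -c "
from m import *
look(75,100,-70,28)"
```

```text
top blade 364 fx [-69.2  12. ] fy [-23.   19.6] slope -0.118 z@mid 90.6 z@0 85.6 z@-90 96.2 fy@0 0.2
top handle 232 fx [-203.9  -76.1] fy [-8.7 12.8] slope -0.0064 z@mid 98.0 z@0 96.6 z@-90 97.2 fy@0 1.0
top panel 1651 fx [ 46.5 163.2] fy [-42.   43.4] slope 0.0037 z@mid 104.7 z@0 104.5 z@-90 104.1 fy@0 -2.1
scene blade 21 fx [-11.4   5.1] fy [-24.7 -16. ] slope 0.5386 z@mid 78.2 z@0 81.6 z@-90 33.1 fy@0 -21.2
scene handle 492 fx [-208.6  -88.2] fy [-12.2  11. ] slope 0.0154 z@mid 97.8 z@0 99.6 z@-90 98.2 fy@0 2.4
scene panel 348 fx [ 45.9 164.5] fy [-44.6  11.9] slope 0.0109 z@mid 104.5 z@0 103.9 z@-90 102.9 fy@0 -22.8
7.9167 [672.5 142.   83.2] [-0.3  0.7 -3.2] 22.282573947907828
```

Call:
apply_moves:
  series: "0 0 0.006 0 1; 0.03 0 0 0 1; 0.03 0 0 0 1; 0.03 0 0 0 1; 0.027 0 0 0 1"

```text
time: 8.33
tool_pos: [636.0, 145.5, 79.6]
tcp_rot: [180.0, 0.0, 174.5]
ft_force: [0.7, -0.1, -3.5]
finger_gap: 22.4
grip_force: 59.9
```

Call:
apply_moves:
  series: "0 0 0 0 1; 0 0 0 0 1; 0 0 0 0 1"

```text
time: 8.58
tool_pos: [636.7, 145.3, 79.6]
tcp_rot: [180.0, 0.1, 174.5]
ft_force: [0.1, 0.1, -2.9]
finger_gap: 22.5
grip_force: 59.9
```

```bash
python3 -c "
from m import *
look(75,106,-34,26,'3')
t=cv2.imread('pics/top3.png')[90:240,85:265]; a=cv2.imread('pics/scene3.png')[170:320,240:420]
cv2.imwrite('pics/d3.png',cv2.resize(np.hstack([t,a]),None,fx=2.2,fy=2.2,interpolation=2))"
```

```text
top blade 278 fx [-32.7  24.7] fy [-24.  22.] slope -0.0288 z@mid 87.0 z@0 85.5 z@-90 88.1 fy@0 0.2
top handle 291 fx [-168.2  -40.5] fy [-8.9 12.8] slope -0.0037 z@mid 94.7 z@0 94.1 z@-90 94.4 fy@0 1.6
top panel 1510 fx [ 46.4 163.5] fy [-40.8  43.4] slope 0.0014 z@mid 104.8 z@0 104.7 z@-90 104.6 fy@0 19.7
scene handle 534 fx [-172.7  -49.4] fy [-12.   10.8] slope 0.0172 z@mid 94.4 z@0 96.0 z@-90 94.4 fy@0 1.7
scene panel 432 fx [ 46.6 161.3] fy [-44.5  -6. ] slope 0.0017 z@mid 104.7 z@0 104.5 z@-90 104.4 fy@0 -25.9
8.6833 [636.7 145.2  79.4] [ 0.3  0.5 -3.7] 22.292555148345624
```

View pics/d3.png

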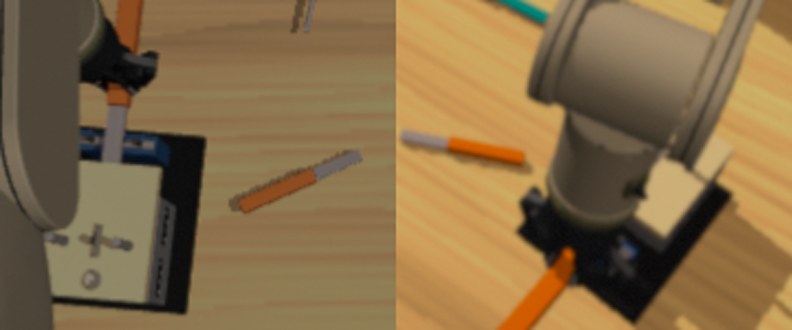

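Left half: the blade at (115,145) runs between the guide pins and under the panel edge. The tip is at fx ≈ 48. Now I'll set it down and release.

Call:
apply_moves:
  series: "0 0 0.0015 0 1; 0 0 0.0015 0 1; 0 0 0 0 1; 0 0 0 0 1"

```text
time: 9.02
tool_pos: [636.3, 145.2, 78.2]
tcp_rot: [-180.0, 0.0, 174.4]
ft_force: [-0.0, 1.0, -2.0]
finger_gap: 22.2
grip_force: 60.0
```

Call:
apply_moves:
  series: "0 0 0 0 0.2; 0 0 0 0 0.2; 0 0 0 0 0.2; 0 0 0 0 -0.2; 0 0 0 0 -0.2"

```text
time: 9.43
tool_pos: [636.4, 145.4, 78.6]
tcp_rot: [180.0, 0.0, 174.5]
ft_force: [0.2, 0.9, -0.1]
finger_gap: 51.4
grip_force: 0.0
```

Call:
apply_moves:
  series: "0 0 0 0 -0.2; 0 0 0 0 -0.2; 0 0 0 0 -0.2"

```text
time: 9.68
tool_pos: [636.2, 145.3, 78.3]
tcp_rot: [180.0, 0.0, 174.5]
ft_force: [0.8, 0.2, -0.0]
finger_gap: 51.1
grip_force: 0.0
```

```bash
python3 -c "
from m import *
look(75,106,-34,26,'4')"
```

```text
top blade 273 fx [-33.5  24.4] fy [-23.7  22.1] slope 0.1186 z@mid 84.8 z@0 84.5 z@-90 73.9 fy@0 0.3
top handle 278 fx [-168.7  -40.4] fy [-8.9 12.7] slope 0.1519 z@mid 74.4 z@0 93.4 z@-90 79.8 fy@0 2.3
top panel 1504 fx [ 46.5 163.7] fy [-41.4  43.7] slope 0.003 z@mid 105.1 z@0 104.9 z@-90 104.6 fy@0 19.8
scene handle 584 fx [-171.2  -45.8] fy [-12.1  10.7] slope 0.1576 z@mid 76.2 z@0 93.5 z@-90 79.3 fy@0 -0.8
scene panel 427 fx [ 46.8 161.9] fy [-44.7  -6.4] slope 0.0003 z@mid 105.0 z@0 105.0 z@-90 104.9 fy@0 -25.2
9.7833 [636.2 145.3  78.2] [ 0.1 -0.   0.5] 51.53923706186198
```

Released: the bar tips 8.8° handle-down and its tip bears on the panel. Withdrawing, shutting the fingers, and going over the handle's end.

Call:
apply_moves:
  series: "0 0 -0.07 0 -0.2; 0 0 -0.1 0 -0.2; 0 0 -0.03 0 1; -0.1 0 0 0 1; -0.1 0 0 0 1"

```text
time: 10.2
tool_pos: [696.5, 140.0, 140.0]
tcp_rot: [180.0, 0.1, 174.5]
ft_force: [0.9, 0.2, -0.0]
finger_gap: 15.7
grip_force: 0.0
```

Call:
apply_moves:
  series: "-0.083 -0.005 0 0 1; 0 0 0 0 1; 0 0 0 0 1; 0 0 0 0 1; 0 0 0 0 1"

```text
time: 10.62
tool_pos: [719.9, 135.9, 138.3]
tcp_rot: [180.0, -0.0, 174.5]
ft_force: [0.0, 0.2, 0.2]
finger_gap: 0.3
grip_force: 0.0
```

```bash
python3 -c "
from m import *
look(75,106,-34,26)"
```

```text
top blade 264 fx [-32.8  24.9] fy [-23.2  23. ] slope 0.1222 z@mid 85.1 z@0 84.7 z@-90 73.7 fy@0 0.3
top handle 453 fx [-168.9  -40.7] fy [-8.6 12.9] slope 0.1498 z@mid 77.7 z@0 93.1 z@-90 79.6 fy@0 3.1
top panel 1691 fx [ 46.3 163.4] fy [-42.2  43.3] slope 0.0002 z@mid 105.1 z@0 105.2 z@-90 105.2 fy@0 -2.3
scene blade 149 fx [-32.2  25.4] fy [-23.4   6.7] slope 0.1885 z@mid 86.3 z@0 84.4 z@-90 67.4 fy@0 -7.9
scene handle 259 fx [-171.4  -44.3] fy [-12.1  10.8] slope 0.1371 z@mid 71.1 z@0 90.3 z@-90 77.9 fy@0 -14.0
scene panel 512 fx [ 46.8 163.8] fy [-44.5  -8.7] slope 0.0057 z@mid 104.8 z@0 104.6 z@-90 104.0 fy@0 -35.9
10.7167 [720.  136.  138.7] [-0.7  0.4 -0.2] -0.3722477117448579
```

Call:
apply_moves:
  series: "0 0 0.1 0 1; 0 0 0.07 0 1; 0 0 0.03 0 1; 0 0 0.01 0 1; 0 0 0.01 0 1"

```text
time: 11.13
tool_pos: [720.3, 135.7, 72.5]
tcp_rot: [-180.0, -0.0, 174.5]
ft_force: [-0.0, -0.1, -0.2]
finger_gap: -0.3
grip_force: 0.0
```

Call:
apply_moves:
  series: "0 0 0.01 0 1; 0 0 0.01 0 1; 0 0 0.01 0 1; 0 0 0.01 0 1; 0 0 0.01 0 1"

```text
time: 11.55
tool_pos: [722.1, 136.0, 60.5]
tcp_rot: [179.9, 0.2, 174.5]
ft_force: [-4.7, 0.1, 8.2]
finger_gap: -0.0
grip_force: 3.7
```

```bash
python3 -c "
from m import *
look(75,106,-34,26)"
```

```text
top blade 264 fx [-32.7  25. ] fy [-23.5  22.6] slope 0.1833 z@mid 83.6 z@0 84.5 z@-90 68.0 fy@0 0.5
top handle 354 fx [-149.2  -40.8] fy [-8.9 12.7] slope 0.2313 z@mid 72.4 z@0 93.1 z@-90 72.3 fy@0 1.5
top panel 1169 fx [ 46.  163.3] fy [-18.8  44. ] slope -0.0028 z@mid 107.8 z@0 108.0 z@-90 108.3 fy@0 4.7
scene handle 83 fx [-169.9 -149.4] fy [-12.2   9.7] slope 0.2007 z@mid 54.8 z@0 86.6 z@-90 68.5 fy@0 -79.3
scene panel 532 fx [ 46.1 164.1] fy [-44.2  40.4] slope -0.0062 z@mid 107.7 z@0 108.6 z@-90 109.2 fy@0 -46.0
11.65 [722. 136.  60.] [-2.8 -0.1  6.6] 0.2775342863092361
```

Call:
apply_moves:
  series: "0.0013 0 0.01 0 1; 0.0013 0 0.01 0 1; 0.0013 0 0.01 0 1; 0.0013 0 0.01 0 1; 0.0013 0 0.01 0 1"

```text
time: 12.07
tool_pos: [720.6, 136.2, 45.9]
tcp_rot: [179.9, 0.3, 174.5]
ft_force: [-2.2, 0.5, 9.3]
finger_gap: -0.2
grip_force: 3.8
```

```bash
python3 -c "
from m import *
look(75,106,-34,26)"
```

```text
top blade 261 fx [-32.7  25.4] fy [-24.   22.7] slope 0.2892 z@mid 83.4 z@0 84.6 z@-90 58.6 fy@0 -0.1
top handle 339 fx [-150.6  -40.7] fy [-9.1 12.8] slope 0.3347 z@mid 63.0 z@0 92.9 z@-90 62.8 fy@0 1.2
top panel 1065 fx [ 45.9 163.1] fy [-13.   44.1] slope -0.0018 z@mid 112.2 z@0 112.2 z@-90 112.4 fy@0 7.7
scene handle 67 fx [-165.9 -146.5] fy [-12.4  10.1] slope 0.255 z@mid 37.2 z@0 77.8 z@-90 54.8 fy@0 -95.4
scene panel 575 fx [ 46.9 163.9] fy [-44.3  42.8] slope -0.0029 z@mid 112.1 z@0 112.6 z@-90 112.8 fy@0 -49.6
12.1667 [720.4 136.2  45.3] [-2.   0.4  5.8] 0.1793683361553848
```

Call:
apply_moves:
  series: "0.0013 0 0.0095 0 1; 0.0013 0 0.0095 0 1; 0.0013 0 0.0095 0 1; 0 0 0 0 1"

```text
time: 12.5
tool_pos: [719.5, 136.3, 36.8]
tcp_rot: [179.9, 0.3, 174.5]
ft_force: [-0.3, 0.9, 7.7]
finger_gap: 0.1
grip_force: 3.2
```

```bash
python3 -c "
from m import *
look(75,106,-34,26)"
```

```text
top blade 248 fx [-30.4  25.5] fy [-23.3  22.4] slope 0.3586 z@mid 82.5 z@0 84.5 z@-90 52.2 fy@0 0.2
top handle 327 fx [-147.8  -39.5] fy [-9.1 12.9] slope 0.4069 z@mid 57.8 z@0 93.6 z@-90 57.0 fy@0 2.2
top panel 1004 fx [ 46.  163.4] fy [-9.8 44.2] slope -0.0029 z@mid 114.8 z@0 114.9 z@-90 115.2 fy@0 9.9
scene handle 60 fx [-162.8 -144.5] fy [-12.4   9.6] slope 0.1256 z@mid 28.5 z@0 48.2 z@-90 36.9 fy@0 -114.5
scene panel 606 fx [ 47.5 163.8] fy [-44.4  43.2] slope -0.0084 z@mid 114.4 z@0 115.4 z@-90 116.1 fy@0 -48.8
12.6 [719.6 136.3  37.1] [-0.8  0.6  6.9] -0.12966790344610124
```

The panel is up about 9.7 mm and level. Letting go.

Call:
apply_moves:
  series: "0 0 -0.01 0 1; 0 0 -0.03 0 1; 0 0 -0.08 0 1; 0 0 -0.12 0 1; 0 0 -0.12 0 1"

```text
time: 13.02
tool_pos: [716.2, 135.7, 142.1]
tcp_rot: [-180.0, -0.2, 174.4]
ft_force: [0.2, 0.7, 0.4]
finger_gap: 0.2
grip_force: 0.0
```

Call:
apply_moves:
  series: "0 -0.12 -0.05 0 1; 0 -0.12 0 0 1; 0 -0.12 0 0 1; 0 -0.12 0 0 1; 0 0 0 0 1"

```text
time: 13.43
tool_pos: [703.1, -14.7, 158.1]
tcp_rot: [-179.8, 0.1, 174.1]
ft_force: [-0.2, 0.4, 0.4]
finger_gap: 0.1
grip_force: 0.0
```

Call:
apply_moves:
  series: "0 0 0 0 1; 0 0 0 0 1; 0 0 0 0 1; 0 0 0 0 1; 0 0 0 0 1"

```text
time: 13.85
tool_pos: [703.6, -6.0, 156.7]
tcp_rot: [180.0, -0.0, 174.6]
ft_force: [-0.4, 0.5, 0.3]
finger_gap: 0.4
grip_force: 0.0
```

```bash
python3 -c "
from m import *
look(75,106,-34,26,'9')
t=cv2.imread('pics/top9.png')[90:240,85:340]; a=cv2.imread('pics/scene9.png')[150:300,180:420]
cv2.imwrite('pics/d9.png',cv2.resize(np.hstack([t,a]),None,fx=1.6,fy=1.6,interpolation=2))"
```

```text
scene blade 291 fx [-31.8  25.3] fy [-22.6  22.9] slope 0.3479 z@mid 82.9 z@0 84.8 z@-90 53.5 fy@0 -0.3
scene handle 590 fx [-163.2  -42.8] fy [-12.3  10.6] slope 0.3863 z@mid 53.0 z@0 93.0 z@-90 58.3 fy@0 -1.8
scene panel 1377 fx [ 46.2 163.9] fy [-43.3  43. ] slope -0.0056 z@mid 113.8 z@0 114.4 z@-90 114.9 fy@0 -0.8
13.95 [703.5  -6.4 156.6] [ 0.   0.9 -0.3] -0.004853525177854011
```

View pics/d9.png

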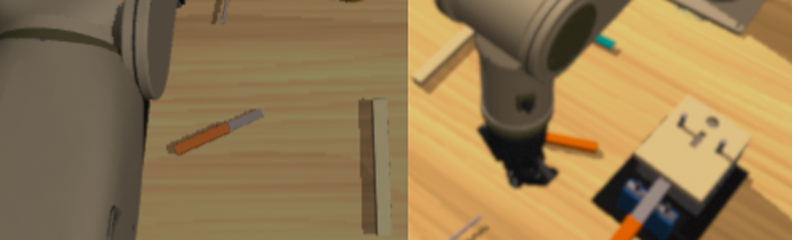

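The right half shows the panel raised on its dowels, with the bar resting across the rod between the pins and its tip under the panel's edge. The arm is clear and the batten, at (378,165) in the left half, hasn't moved. Handing in.

```bash
python3 -c "
from bench import hand_in
print(hand_in())"
```

```text
the job is handed in; nothing more can be done
None
```

I pried the panel up level by about 9 to 10 mm (measured by depth camera) using the orange bar and let go, leaving the bar on the fulcrum and the batten where it lay; the job is handed in at about 14 s, with no verdict returned.

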